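# Snap the nail-spacing stop onto the underpinner's guide rod

### The arm

A 6-joint arm with a two-finger parallel gripper is mounted at the origin on the work surface. World frame = base frame: x ahead of the robot, y to its left, z up, the work surface at z = 0. Lengths are in m, angles in rad, forces in N, time in s.
With the tool pointing down it reaches from about 0.35 to 0.775 m from the base axis. Payload 7.3 kg.
Tool frame: the origin (TCP) lies at the very end of the fingers, on their centre line; the grasp point (between the pads) lies 19 mm behind it (robot.hold_point_z is the distance from the TCP to the grasp point, in m); z points along the fingers, y is the direction in which the jaws open and shut (so a half turn about z gives the same grasp; the last joint's range is limited). The gripper opens to 92 mm and grips with 3 to 60 N. Pads are 19 mm wide; open, the fingers measure 130 mm over their backs; the gripper's body (75 mm by 190 mm) begins 47 mm behind the grasp point.
Start: joints at [1.003, 0.342, 1.524, -0, 1.275, -0.146], TCP at [0.215, 0.479, 0.227] pointing down, gripper open.
Joint ranges: [-2.53, 2.53], [-0.77, 2.02], [0.04, 2.7], [-1, 4.14], [0.28, 2.66], [-3.11, 3.11]. Speed limits (rad/s): [2.57, 2.57, 3.14, 3.14, 3.14, 3.14].

### API

Orientations are given as [roll, pitch, yaw] about the fixed x, y, z axes, in that order (R = Rz(yaw) Ry(pitch) Rx(roll)).
In Python, from cell import monitor, viewer, robot gives the robot as it stands.
- The arm moves only by the tool move_arm, never from a script. Its argument "deltas" is a list of rows, each an object of numbers: "x", "y", "z": the shift along the tool's x, y, z in m; "wx", "wy", "wz": the turn, a rotation vector about the tool's x, y, z in degrees; "hand": the opening, from 0 (shut) to 1 (fully open). In form: [{"x": .., "y": .., "z": .., "wx": .., "wy": .., "wz": .., "hand": ..}, ...]. A call has 1 to 8 rows; each row is the pose to reach, as a shift and turn from the pose commanded when the call began, along the tool's axes at that moment; what a row does not reach only later rows make up. A row lasts 1/8 s, in which the tool goes at most 62.5 mm and 10.7 degrees, less where a joint would pass 70% of its speed; a pose out of reach is approached as far as the arm can. A call with a gripper value outside its range is refused whole. The fingers move at their own pace and stop on an object; "grip_force" is the grip in N (left out, the last holds). Time passes only in rows, so rows that repeat a pose let the fingers close. It gives the time, the measured TCP pose, the force and the opening at its end, in the units of the state.
- monitor.observe(): the state, without advancing time (a new reading comes with each control period).
- viewer.read_camera(name): name is "side" or "top"; returns the picture (480x640x3 uint8, red, green, blue); there is no depth.
- viewer.camera_params(name): a dict with "camera_matrix" (3x3 intrinsics, pixels), "k1" (the pictures are not rectified: a ray, as slopes to the right and down, at radius r is drawn at 1 + k1 r^2 times it, then the intrinsics apply), "R" (3x3) and "t" (3): a world point X has camera coordinates R X + t. Camera axes: x right, y down, z forward; pixel columns grow to the right and rows downward; lengths in m; the calibration is good to about 2 mm. A picture is of the moment at which its call begins. camera_params takes no time and is no camera call.
- robot.hand_in(): hands the job in, once; it reports no verdict.
The state is a dict: "time": time; "qpos": joint angles; "qvel": joint speeds; "joint_efforts": joint torques, N m; "tool_pos": TCP position; "tool_rot": TCP orientation; "contact_force": force on the tool from outside, world axes, zero at the start; "torque": the same for the moment, N m; "opening": finger opening in m.
Only numpy, scipy, OpenCV 4.12 (cv2) and the standard library are available. Lean on these libraries where they do the work, as an engineer would, in place of code of your own. Each camera call takes 0.05 s, during which the arm holds its last target. There are 200 camera calls.

### The job

Set the underpinner's back stop with the orange spacer: draw the sliding fence by its black knob away from the rear stop (the end of the rod by the clamp bridge) to bare the steel rod, press the orange clip-on spacer straight down over the rod between fence and rear stop until both arms have snapped under it, then push the fence back until the spacer is nipped, with no gap, between fence and rear stop. Work gently, so that the plastic spacer is never strained, leave the blue and grey spacers and the nail box as they stand, and let go at the end.

Things in the scene. Friction and masses are not known exactly. Their poses are not given: they have to be found in the camera images.
- machine: grey bench underpinner (frame-corner nailer), fixed. Origin: on the bench top, below the rod's axis, in the plane of the rear stop's face. x along the guide rod from the operator's end to the stop, z up. Bed 320 x 320 mm, top at 60 mm, on its +y side (y 40 to 360, x -190 to 130 mm); clamp bridge to 310 mm high (lever 367) on posts at x 100, y 110 and 290 mm; spindle at x 50, y 200 mm
- stop_face (a point): where the rod's axis meets the face of the rear stop, a dark steel block 34 mm wide, top at 88 mm; 70 mm above the bench; axes as machine
- rod: the bare steel guide rod, 20 mm thick, level, its axis 70 mm above the bench with free space under it. Origin: on its axis at the rear stop's face; it runs from there 137 mm in -x to the front bracket, a block like the stop. Axes as machine
- fence (a joint): sliding fence: plate with a V of two dark bars on the bed, joined to the lug on the rod. Value in m: bare rod between the lug's rear face and the rear stop; 0 = against the stop, 0.085 = fully drawn to the operator's end (-x). Slides with about 6 N of friction and stays where left
- lug: the fence's aluminium lug that rides on the rod and moves with the fence: 46 mm long, 34 mm wide, 38 mm high, its top at 88 mm. Origin: middle of its rear face, the one towards the rear stop, 69 mm above the bench. More than 25 N between lug and spacer strains the spacer
- fence_knob (a point): centre of the flat top of the fence's black knob, 124 mm above the bench. The knob is an upright cylinder 22 mm thick and 30 mm tall (94 to 124 mm above the bench), standing on the lug above the rod, 34 mm in front (-x) of the lug's rear face; pull and push the fence by it. Axes as machine
- spacer_orange: orange plastic clip-on spacer, 36 mm long (x, along its bore), 35 mm wide (y), 60 mm tall, about 46 g, standing upright on the bench, mouth down. Origin: centre of its underside. Two sprung arms hang from a saddle block whose top is 33 mm above the origin; on it stands a finger grip 12 mm wide (y), 24 mm long (x), up to 60 mm above the origin. Either way round on the rod is right
- spacer_bore (a point): mid-length of the orange spacer's bore axis, 15 mm above its underside; on the rod's axis when seated. Pressed down, the arms' lips meet the rod with the bore about 14 mm above the rod's axis; the push rises to 5 to 10 N, then falls as they snap past (bore about 6 mm up) and the saddle lands on the rod. Over 35 N on the rod strains it: land slowly. Snapped on, it slides along the rod at 2 to 4 N
- spacer_blue: bystander: blue spacer of the same shape, 24 mm long, origin at the centre of its underside; leave it
- spacer_grey: bystander: grey spacer of the same shape, 48 mm long, origin at the centre of its underside; leave it
- nail_box: bystander: cardboard box of nails, 70 x 50 x 32 mm, origin at the centre of its underside; leave it
There are look-alikes about, which are no part of the job. What is meant by the spacer_orange is not green or pink, and is the smaller of those in its own colour.

How it is judged:
On the way, in this order (a step that is already met when the one before it is completed fails the run):
1. the fence is drawn forward, baring at least 40 mm of rod, before the spacer is on it (value of joint fence above 0.04 m and distance between spacer_bore and stop_face above 0.06 m), for 0.2 s.
2. the orange spacer is snapped fully onto the bare rod between fence and stop, with the bore within 2 mm of the rod's axis (value of joint fence above 0.0385 m and z of spacer_bore in the frame of stop_face between -0.002 and 0.002 m and y of spacer_bore in the frame of stop_face between -0.002 and 0.002 m and x of spacer_bore in the frame of stop_face between -0.068 and -0.0165 m and angle between the x axis of spacer_orange and the x axis of machine, either way round below 0.08 rad), for 0.2 s.
At the end, for the whole second after the job is handed in: The orange spacer sits snapped on the rod (bore within 2 mm of the rod's axis, within 0.08 rad of its direction), nipped between the fence's lug and the rear stop with no more than 1.5 mm of play in all (fence value 34.5 to 37.5 mm), at rest and let go (value of joint fence between 0.0345 and 0.0375 m and z of spacer_bore in the frame of stop_face between -0.002 and 0.002 m and y of spacer_bore in the frame of stop_face between -0.002 and 0.002 m and x of spacer_bore in the frame of stop_face between -0.02 and -0.0165 m and angle between the x axis of spacer_orange and the x axis of machine, either way round below 0.08 rad and linear speed of spacer_orange below 0.02 m/s and contact force between the fingers and spacer_orange below 0.1 N); the robot touches nothing.
It fails at once if the spacer is strained: pressed on the rod with more than 35 N (contact force between spacer_orange and rod above 35 N).
It fails at once if the spacer is strained: squeezed by the fence's lug with more than 25 N (contact force between spacer_orange and lug above 25 N).
It fails at once if the blue spacer is disturbed (moved more than 10 mm) (distance of spacer_blue from where it was at the start of the episode above 0.01 m).
It fails at once if the grey spacer is disturbed (moved more than 10 mm) (distance of spacer_grey from where it was at the start of the episode above 0.01 m).
It fails at once if the nail box is disturbed (moved more than 10 mm) (distance of nail_box from where it was at the start of the episode above 0.01 m).
It also fails if it takes over 72 s, if anything falls off the work surface, if the arm or the gripper's body presses on something with over 40 N, if the wrist force passes 120 N, or if a joint passes its speed limit or range.

## Working session

There is one attempt and no reset: what is moved stays moved. The work goes in short steps, Python scripts to look and compute and a tool call to move; the robot and the scene stay as the last step left them, time stands still between calls to the robot, and variables do not carry over. Pictures are saved under pics/ and viewed, about 8 in all and at most 12, crops included, and the job is handed in when it is done.

Besides the shell and the picture viewer there is one more tool, called as name([rows], argument=value, ...), one row to a line, values as JSON. move_arm: Moves the arm, as the interface text tells. Its arguments: {"type":"object","properties":{"deltas":{"type":"array","items":{"type":"object","properties":{"x":{"type":"number"},"y":{"type":"number"},"z":{"type":"number"},"wx":{"type":"number"},"wy":{"type":"number"},"wz":{"type":"number"},"hand":{"type":"number"}}}},"grip_force":{"type":"number"}},"required":["deltas"]}

```bash
mkdir -p pics; cat > h.py <<'E'
import numpy as np, cv2
from cell import monitor, viewer, robot
def snap(n,f):
    im=viewer.read_camera(n); cv2.imwrite(f'pics/{f}.png',im[:,:,::-1]); return im
def crop(f,o,x0,y0,x1,y1,s):
    im=cv2.imread(f'pics/{f}.png')[y0:y1,x0:x1]; cv2.imwrite(f'pics/{o}.png',cv2.resize(im,None,fx=s,fy=s,interpolation=cv2.INTER_CUBIC))
def ray(n,u,v):
    p=viewer.camera_params(n);K=np.array(p['camera_matrix']);R=np.array(p['R']);t=np.array(p['t'])
    d=np.array([(u-K[0,2])/K[0,0],(v-K[1,2])/K[1,1]]);s=d.copy()
    for _ in range(30): s=d/(1+p['k1']*(s@s))
    return -R.T@t, R.T@np.array([s[0],s[1],1.])
def onz(n,u,v,z):
    o,d=ray(n,u,v); return o+d*(z-o[2])/d[2]
def proj(n,X):
    p=viewer.camera_params(n);K=np.array(p['camera_matrix']);c=np.array(p['R'])@np.array(X)+np.array(p['t'])
    s=c[:2]/c[2]; s=s*(1+p['k1']*(s@s)); return K[:2,:2]@s+K[:2,2]
E
python3 - <<'E'
from h import *
a=snap('top','t0');b=snap('side','s0')
for n in('top','side'):print(n,(ray(n,320,240)[0]).round(3),ray(n,320,240)[1].round(3))
print(monitor.observe())
E
```

```text
top [ 0.472 -0.132  1.071] [ 0.117 -0.004 -0.993]
side [ 0.508 -0.576  0.548] [ 0.133  0.697 -0.705]
{'time': 0.1, 'qpos': array([ 1.00298180e+00,  3.42661298e-01,  1.52494160e+00, -4.11067777e-05,
        1.27538590e+00, -1.45987991e-01]), 'qvel': array([-0.00168684, -0.00263163, -0.00061626, -0.00062458, -0.00065058,
        0.00022353]), 'joint_efforts': array([ 1.37498180e-03, -4.32005167e+01, -2.44695067e+01,  7.17864675e-02,
        5.25536493e-02, -7.09362280e-05]), 'tool_pos': array([0.2147337 , 0.47867091, 0.22610316]), 'tool_rot': array([-3.14020564e+00, -1.64205478e-04,  2.71977799e+00]), 'contact_force': array([-0.69964374,  0.35792599, -0.0662229 ]), 'torque': array([ 0.04494151, -0.01004725, -0.00762948]), 'opening': 0.09182966261895932}
```

View pics/t0.png

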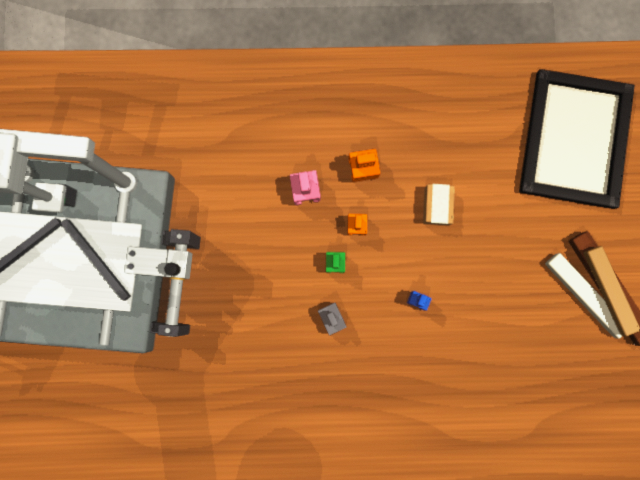

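View pics/s0.png

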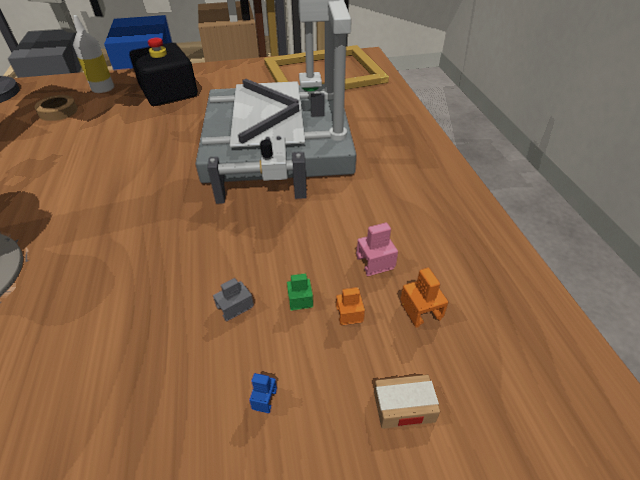

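Both orange pieces in the top view: the larger is at (364,164), the smaller at (357,224). Pink (305,187) and green (335,262) are look-alikes, so I choose the smaller orange one at (357,224). The rod runs from the stop at (187,240) to the bracket at (172,330), with the knob at (172,268). Next is a close crop.

```bash
python3 - <<'E'
from h import *
crop('t0','a',320,190,400,260,5);crop('t0','b',120,220,220,345,5)
crop('s0','c',325,275,385,335,6);crop('s0','d',195,125,325,210,5)
A=np.zeros((1100,1100,3),np.uint8)
def put(f,x,y,s):
    i=cv2.imread(f'pics/{f}.png');i=cv2.resize(i,None,fx=s,fy=s);A[y:y+i.shape[0],x:x+i.shape[1]]=i
put('a',0,0,1);put('b',410,0,.75);put('c',0,360,.6);put('d',0,600,.6)
cv2.imwrite('pics/comp.png',A[:600,:800]); 
B=np.zeros((470,800,3),np.uint8);A[:470,:800];B[:470,:400][:350]=cv2.imread('pics/a.png')[:350,:400]
i=cv2.imread('pics/b.png');i=cv2.resize(i,(376,470));B[:,410:786]=i;cv2.imwrite('pics/comp.png',B)
E
```

```text
(no output)
```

View pics/comp.png

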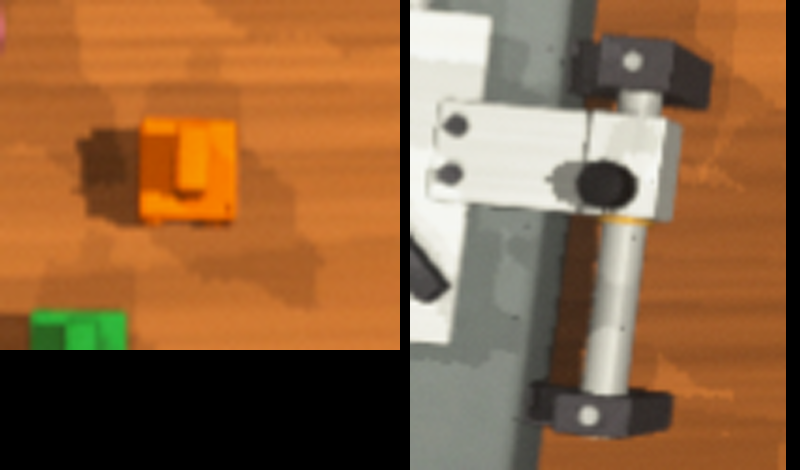

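```bash
python3 - <<'E'
from h import *
fa=lambda x,y:(320+x/5-.4,190+y/5-.4)
fb=lambda x,y:(120+(x-410)/3.76-.4,220+y/3.76-.4)
P=lambda n,f,x,y,z:print(n,onz('top',*f(x,y),z).round(4))
P('grip',fa,192,158,.06)
for c in((141,119),(237,119),(236,220),(141,218)):P('sad',fa,*c,.033)
P('knob',fb,607,185,.124)
P('stopscrew',fb,632,61,.088);P('brscrew',fb,589,416,.088)
P('rod r',fb,622,230,.078);P('rod f',fb,605.5,385,.078)
P('stopface',fb,640,92,.088);P('lugface',fb,638,114,.088);P('brface',fb,606,394,.088)
P('lugL',fb,585,212,.088);P('lugR',fb,660,217,.088)
E
```

```text
grip [ 0.6236 -0.2035  0.06  ]
sad [ 0.6422 -0.1874  0.033 ]
sad [ 0.6416 -0.2221  0.033 ]
sad [ 0.6047 -0.2207  0.033 ]
sad [ 0.6061 -0.1865  0.033 ]
knob [0.5414 0.1052 0.124 ]
stopscrew [0.5998 0.1037 0.088 ]
brscrew [0.4421 0.1205 0.088 ]
rod r [0.5243 0.1097 0.078 ]
rod f [0.4553 0.116  0.078 ]
stopface [0.5856 0.1    0.088 ]
lugface [0.5757 0.1008 0.088 ]
brface [0.4515 0.1132 0.088 ]
lugL [0.5321 0.1237 0.088 ]
lugR [0.5292 0.0904 0.088 ]
```

```bash
python3 - <<'E'
from h import *
crop('s0','c',325,275,385,335,6);crop('s0','d',195,130,325,205,6)
B=np.zeros((450+0,780,3),np.uint8);B[:]=cv2.imread('pics/d.png')
i=cv2.resize(cv2.imread('pics/c.png'),(240,240));C=np.zeros((590,780,3),np.uint8);C[:450]=B;C[340:580,540:780]=i
cv2.imwrite('pics/comp2.png',C)
E
```

```text
(no output)
```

View pics/comp2.png

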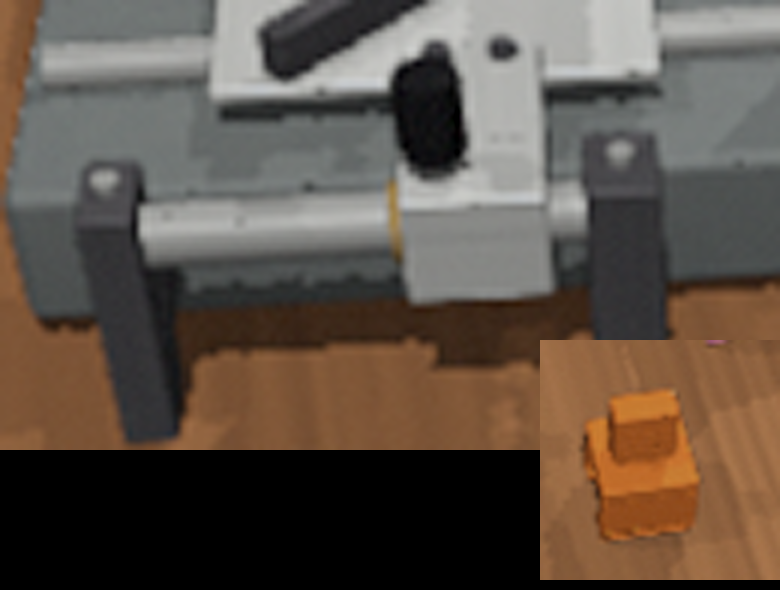

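```bash
cat >> h.py <<'E'
def tri(a,b):
    (o1,d1),(o2,d2)=ray('top',*a),ray('side',*b)
    s=np.linalg.lstsq(np.c_[d1,-d2],o2-o1,rcond=None)[0];p,q=o1+s[0]*d1,o2+s[1]*d2
    return ((p+q)/2).round(4),np.linalg.norm(p-q).round(4)
def go(p,yaw):
    from scipy.spatial.transform import Rotation as Ro
    s=monitor.observe();R0=Ro.from_euler('xyz',s['tool_rot']);R1=Ro.from_euler('xyz',[np.pi,0,yaw])
    print('shift mm',(R0.inv().apply(np.array(p)-s['tool_pos'])*1e3).round(1),'turn',np.degrees((R0.inv()*R1).as_rotvec()).round(2))
E
python3 - <<'E'
from h import *
fb=lambda x,y:(120+(x-410)/3.76-.4,220+y/3.76-.4)
fd=lambda x,y:(195+x/6-.4,130+y/6-.4)
print(tri(fb(632,61),fd(620,152)),tri(fb(589,416),fd(104,181)))
for n,x,y,z in(('ss',620,152,.088),('bs',104,181,.088),('stopcorner',588,196,.088),('brcorner',138,222,.088),('lugrr',550,207,.088),('lugfr',400,207,.088)):print(n,onz('side',*fd(x,y),z).round(4))
fc=lambda x,y:(325+(x-540)/4-.4,275+(y-340)/4-.4)
for x,y in((610,407),(676,392),(680,417),(612,428)):print('grip',onz('side',*fc(x,y),.06).round(4))
go([.541,.1075,.15],3.037)
E
```

```text
(array([0.5988, 0.1028, 0.092 ]), np.float64(0.0009)) (array([0.4419, 0.1192, 0.0929]), np.float64(0.0008))
ss [0.5991 0.1087 0.088 ]
bs [0.4408 0.1266 0.088 ]
stopcorner [0.5857 0.0873 0.088 ]
brcorner [0.4503 0.1025 0.088 ]
lugrr [0.5735 0.084  0.088 ]
lugfr [0.5288 0.0936 0.088 ]
grip [ 0.6105 -0.2018  0.06  ]
grip [ 0.6352 -0.2     0.06  ]
grip [ 0.6337 -0.2112  0.06  ]
grip [ 0.609  -0.2111  0.06  ]
shift mm [-449.6 -205.    76.3] turn [ -0.08  -0.02 -18.18]
```

move_arm([
  {"x": -0.06,"y": -0.027,"z": 0.0,"wz": -3,"hand": 0.6},
  {"x": -0.12,"y": -0.055,"z": 0.0,"wz": -6,"hand": 0.6},
  {"x": -0.18,"y": -0.082,"z": 0.01,"wz": -9,"hand": 0.6},
  {"x": -0.24,"y": -0.109,"z": 0.02,"wz": -12,"hand": 0.6},
  {"x": -0.3,"y": -0.137,"z": 0.03,"wz": -15,"hand": 0.6},
  {"x": -0.36,"y": -0.164,"z": 0.04,"wz": -18,"hand": 0.6},
  {"x": -0.42,"y": -0.191,"z": 0.05,"wz": -18,"hand": 0.6},
  {"x": -0.45,"y": -0.205,"z": 0.06,"wz": -18,"hand": 0.6},
])

```text
schema error: expected keys x, y, z, wx, wy, wz, hand
```

move_arm([
  {"hand": 0.6},
  {"hand": 0.6},
])

```text
schema error: expected keys x, y, z, wx, wy, wz, hand
```

```bash
python3 - <<'E'
from h import *
go([.541,.1075,.100],3.033); print(monitor.observe()['qpos'])
snap('side','s1');crop('s1','s1c',180,60,340,210,4)
print(proj('side',monitor.observe()['tool_pos']))
E
```

```text
shift mm [-449.7 -204.9  126.3] turn [ -0.08  -0.02 -17.95]
[ 1.00298180e+00  3.42661298e-01  1.52494160e+00 -4.11067777e-05
  1.27538590e+00 -1.45987991e-01]
[86.50369976 23.58379521]
```

View pics/s1c.png

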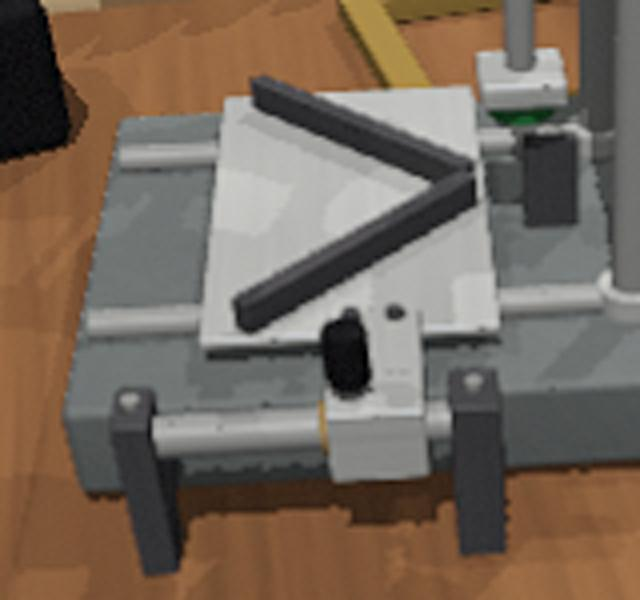

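The move was refused because all keys are required, so the scene is unchanged (5 pictures viewed). I'll resend it with full rows.

move_arm([
  {"x": -0.06,"y": -0.027,"z": 0.0,"wx": 0,"wy": 0,"wz": -3,"hand": 0.6},
  {"x": -0.12,"y": -0.055,"z": 0.0,"wx": 0,"wy": 0,"wz": -6,"hand": 0.6},
  {"x": -0.18,"y": -0.082,"z": 0.01,"wx": 0,"wy": 0,"wz": -9,"hand": 0.6},
  {"x": -0.24,"y": -0.109,"z": 0.02,"wx": 0,"wy": 0,"wz": -12,"hand": 0.6},
  {"x": -0.3,"y": -0.137,"z": 0.03,"wx": 0,"wy": 0,"wz": -15,"hand": 0.6},
  {"x": -0.36,"y": -0.164,"z": 0.04,"wx": 0,"wy": 0,"wz": -18,"hand": 0.6},
  {"x": -0.42,"y": -0.191,"z": 0.05,"wx": 0,"wy": 0,"wz": -18,"hand": 0.6},
  {"x": -0.45,"y": -0.205,"z": 0.06,"wx": 0,"wy": 0,"wz": -18,"hand": 0.6},
])

```text
time: 1.15
tool_pos: [0.5429, 0.106, 0.1665]
tool_rot: [3.141, 0.001, 3.034]
contact_force: [1.0, 2.1, -0.5]
opening: 0.0549
```

move_arm([
  {"x": 0,"y": 0,"z": 0,"wx": 0,"wy": 0,"wz": 0,"hand": 0.6},
  {"x": 0,"y": 0,"z": 0,"wx": 0,"wy": 0,"wz": 0,"hand": 0.6},
])

```text
time: 1.4
tool_pos: [0.5409, 0.108, 0.1664]
tool_rot: [3.141, -0.001, 3.033]
contact_force: [-0.5, 1.1, 0.4]
opening: 0.0551
```

```bash
python3 - <<'E'
from h import *
go([.541,.1075,.100],3.033)
snap('side','s1');crop('s1','s1c',180,60,340,210,4)
print(proj('side',monitor.observe()['tool_pos']))
E
```

```text
shift mm [-0.2 -0.5 66.4] turn [ 0.02 -0.08  0.02]
[262.4976485 120.2813429]
```

View pics/s1c.png

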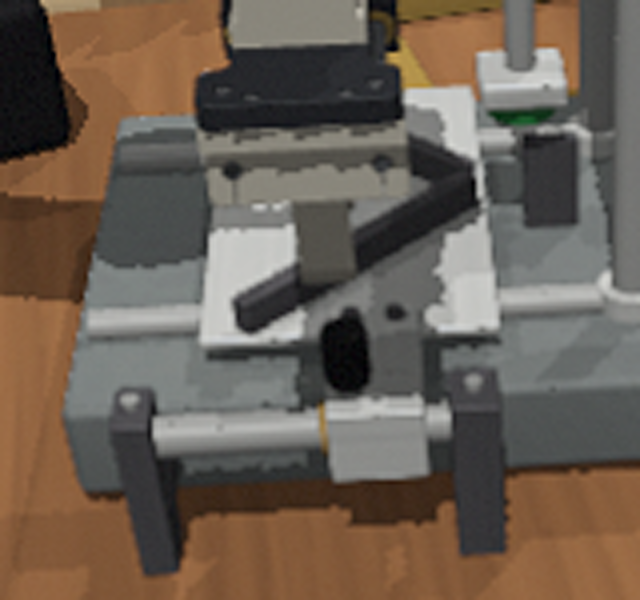

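The finger (crop x≈330) is in line with the knob (crop 345,350), about 2 mm off. I'll shift it slightly (+2 mm world x, which is tool x negative) and descend.

move_arm([
  {"x": -0.002,"y": 0,"z": 0.02,"wx": 0,"wy": 0,"wz": 0,"hand": 0.6},
  {"x": -0.002,"y": 0,"z": 0.04,"wx": 0,"wy": 0,"wz": 0,"hand": 0.6},
  {"x": -0.002,"y": 0,"z": 0.06,"wx": 0,"wy": 0,"wz": 0,"hand": 0.6},
  {"x": -0.002,"y": 0,"z": 0.066,"wx": 0,"wy": 0,"wz": 0,"hand": 0.6},
  {"x": -0.002,"y": 0,"z": 0.066,"wx": 0,"wy": 0,"wz": 0,"hand": 0.22},
  {"x": -0.002,"y": 0,"z": 0.066,"wx": 0,"wy": 0,"wz": 0,"hand": 0.1},
  {"x": -0.002,"y": 0,"z": 0.066,"wx": 0,"wy": 0,"wz": 0,"hand": 0.1},
  {"x": -0.002,"y": 0,"z": 0.066,"wx": 0,"wy": 0,"wz": 0,"hand": 0.1},
], grip_force=10)

```text
time: 2.45
tool_pos: [0.5442, 0.1102, 0.1014]
tool_rot: [3.136, 0.002, 3.033]
contact_force: [1.0, 7.6, 0.0]
opening: 0.0217
```

move_arm([
  {"x": 0,"y": 0,"z": 0,"wx": 0,"wy": 0,"wz": 0,"hand": 0.1},
  {"x": 0,"y": 0,"z": 0,"wx": 0,"wy": 0,"wz": 0,"hand": 0.1},
])

```text
time: 2.7
tool_pos: [0.5441, 0.1102, 0.1014]
tool_rot: [3.137, 0.002, 3.034]
contact_force: [1.5, 11.7, 0.3]
opening: 0.0214
```

move_arm([
  {"x": 0.003,"y": 0.0025,"z": 0,"wx": 0,"wy": 0,"wz": 0,"hand": 0.1},
  {"x": 0.013,"y": 0.0025,"z": 0,"wx": 0,"wy": 0,"wz": 0,"hand": 0.1},
  {"x": 0.023,"y": 0.0025,"z": 0,"wx": 0,"wy": 0,"wz": 0,"hand": 0.1},
  {"x": 0.033,"y": 0.0025,"z": 0,"wx": 0,"wy": 0,"wz": 0,"hand": 0.1},
  {"x": 0.043,"y": 0.0025,"z": 0,"wx": 0,"wy": 0,"wz": 0,"hand": 0.1},
  {"x": 0.053,"y": 0.0025,"z": 0,"wx": 0,"wy": 0,"wz": 0,"hand": 0.1},
  {"x": 0.06,"y": 0.0025,"z": 0,"wx": 0,"wy": 0,"wz": 0,"hand": 0.1},
  {"x": 0.065,"y": 0.0025,"z": 0,"wx": 0,"wy": 0,"wz": 0,"hand": 0.1},
], grip_force=20)

```text
time: 3.7
tool_pos: [0.4812, 0.1172, 0.1014]
tool_rot: [3.14, 0.005, 3.034]
contact_force: [6.6, 1.2, -5.3]
opening: 0.0216
```

move_arm([
  {"x": 0,"y": 0,"z": 0,"wx": 0,"wy": 0,"wz": 0,"hand": 0.1},
  {"x": 0,"y": 0,"z": 0,"wx": 0,"wy": 0,"wz": 0,"hand": 0.1},
])

```text
time: 3.95
tool_pos: [0.4805, 0.1173, 0.1013]
tool_rot: [3.14, 0.003, 3.034]
contact_force: [4.7, 2.6, 0.9]
opening: 0.0218
```

```bash
python3 - <<'E'
from h import *
print(monitor.observe()['tool_pos'],monitor.observe()['contact_force'],monitor.observe()['tool_rot'])
E
```

```text
[0.4804767  0.11730343 0.10134993] [4.71671831 2.64437697 0.91436367] [3.14046281e+00 2.85932053e-03 3.03363694e+00]
```

move_arm([
  {"x": 0,"y": 0,"z": 0,"wx": 0,"wy": 0,"wz": 0,"hand": 0.5},
  {"x": 0,"y": 0,"z": 0,"wx": 0,"wy": 0,"wz": 0,"hand": 0.5},
  {"x": 0,"y": 0,"z": -0.04,"wx": 0,"wy": 0,"wz": 0,"hand": 0.5},
  {"x": 0,"y": 0,"z": -0.08,"wx": 0,"wy": 0,"wz": 0,"hand": 0.5},
  {"x": 0,"y": 0,"z": -0.08,"wx": 0,"wy": 0,"wz": 0,"hand": 0.5},
])

```text
time: 4.58
tool_pos: [0.4805, 0.117, 0.1833]
tool_rot: [3.141, 0.005, 3.034]
contact_force: [-0.5, -0.3, -1.5]
opening: 0.0454
```

```bash
python3 - <<'E'
from h import *
go([.623,-.205,.12],3.11)
snap('top','t2');crop('t2','t2c',120,220,220,345,4)
E
```

```text
shift mm [-176.  -304.9   64. ] turn [ 0.04  0.29 -4.35]
```

move_arm([
  {"x": -0.025,"y": -0.044,"z": 0.0,"wx": 0,"wy": 0,"wz": -1,"hand": 0.5},
  {"x": -0.05,"y": -0.087,"z": 0.0,"wx": 0,"wy": 0,"wz": -2,"hand": 0.5},
  {"x": -0.075,"y": -0.13,"z": 0.0,"wx": 0,"wy": 0,"wz": -3,"hand": 0.5},
  {"x": -0.1,"y": -0.174,"z": 0.0,"wx": 0,"wy": 0,"wz": -4,"hand": 0.5},
  {"x": -0.125,"y": -0.217,"z": 0.0,"wx": 0,"wy": 0,"wz": -4.4,"hand": 0.5},
  {"x": -0.15,"y": -0.26,"z": 0.02,"wx": 0,"wy": 0,"wz": -4.4,"hand": 0.5},
  {"x": -0.17,"y": -0.295,"z": 0.04,"wx": 0,"wy": 0,"wz": -4.4,"hand": 0.5},
  {"x": -0.176,"y": -0.305,"z": 0.06,"wx": 0,"wy": 0,"wz": -4.4,"hand": 0.5},
])

```text
time: 5.62
tool_pos: [0.6207, -0.2071, 0.1176]
tool_rot: [3.141, -0.003, 3.108]
contact_force: [0.7, -0.3, -1.0]
opening: 0.046
```

move_arm([
  {"x": 0,"y": 0,"z": 0,"wx": 0,"wy": 0,"wz": 0,"hand": 0.5},
  {"x": 0,"y": 0,"z": 0,"wx": 0,"wy": 0,"wz": 0,"hand": 0.5},
])

```text
time: 5.88
tool_pos: [0.6212, -0.2038, 0.1209]
tool_rot: [3.141, -0.001, 3.112]
contact_force: [0.3, -0.1, 0.6]
opening: 0.0457
```

```bash
python3 - <<'E'
from h import *
go([.623,-.205,.038],3.11)
snap('side','s2');crop('s2','s2c',310,180,430,340,3.5)
i=cv2.imread('pics/s2c.png');j=cv2.imread('pics/t2c.png');B=np.zeros((560,830,3),np.uint8);B[:,:420]=i;B[:500,425:825]=j;cv2.imwrite('pics/c3.png',cv2.resize(B,(800,540)))
E
```

```text
shift mm [-1.9 -1.2 82.9] turn [ 0.03 -0.03  0.11]
```

View pics/c3.png

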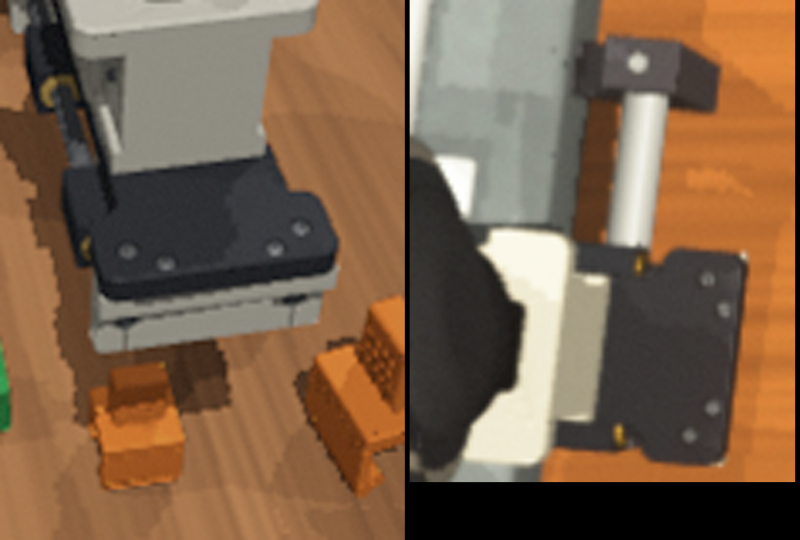

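The gripper is centred over the small orange spacer, and the top view shows the rod bared. Descending to grip.

move_arm([
  {"x": -0.002,"y": -0.001,"z": 0.025,"wx": 0,"wy": 0,"wz": 0,"hand": 0.5},
  {"x": -0.002,"y": -0.001,"z": 0.05,"wx": 0,"wy": 0,"wz": 0,"hand": 0.5},
  {"x": -0.002,"y": -0.001,"z": 0.07,"wx": 0,"wy": 0,"wz": 0,"hand": 0.5},
  {"x": -0.002,"y": -0.001,"z": 0.08,"wx": 0,"wy": 0,"wz": 0,"hand": 0.5},
  {"x": -0.002,"y": -0.001,"z": 0.084,"wx": 0,"wy": 0,"wz": 0,"hand": 0.5},
  {"x": -0.002,"y": -0.001,"z": 0.084,"wx": 0,"wy": 0,"wz": 0,"hand": 0.2},
  {"x": -0.002,"y": -0.001,"z": 0.084,"wx": 0,"wy": 0,"wz": 0,"hand": 0.1},
  {"x": -0.002,"y": -0.001,"z": 0.084,"wx": 0,"wy": 0,"wz": 0,"hand": 0.02},
], grip_force=10)

```text
time: 6.92
tool_pos: [0.6237, -0.2064, 0.0373]
tool_rot: [-3.141, 0.001, 3.111]
contact_force: [-0.0, -0.4, -0.8]
opening: 0.0208
```

move_arm([
  {"x": 0,"y": 0,"z": 0,"wx": 0,"wy": 0,"wz": 0,"hand": 0.02},
  {"x": 0,"y": 0,"z": 0,"wx": 0,"wy": 0,"wz": 0,"hand": 0.02},
  {"x": 0,"y": 0,"z": 0,"wx": 0,"wy": 0,"wz": 0,"hand": 0.02},
], grip_force=30)

```text
time: 7.3
tool_pos: [0.6236, -0.2063, 0.0369]
tool_rot: [-3.142, 0.001, 3.111]
contact_force: [-0.2, -0.0, 1.6]
opening: 0.0117
```

move_arm([
  {"x": 0,"y": 0,"z": -0.01,"wx": 0,"wy": 0,"wz": 0,"hand": 0.02},
  {"x": 0,"y": 0,"z": -0.04,"wx": 0,"wy": 0,"wz": 0,"hand": 0.02},
  {"x": 0,"y": 0,"z": -0.08,"wx": 0,"wy": 0,"wz": 0,"hand": 0.02},
  {"x": 0,"y": 0,"z": -0.12,"wx": 0,"wy": 0,"wz": 0,"hand": 0.02},
  {"x": 0,"y": 0,"z": -0.15,"wx": 0,"wy": 0,"wz": 0,"hand": 0.02},
  {"x": 0,"y": 0,"z": -0.15,"wx": 0,"wy": 0,"wz": 0,"hand": 0.02},
])

```text
time: 8.05
tool_pos: [0.6246, -0.2068, 0.1901]
tool_rot: [-3.139, 0.006, 3.111]
contact_force: [0.1, -0.4, -1.0]
opening: 0.0118
```

```bash
python3 - <<'E'
from h import *
print(monitor.observe()['tool_pos'],monitor.observe()['opening']);go([.5491,.1097,.13],3.031)
E
```

```text
[ 0.62457715 -0.2067526   0.19009599] 0.011752693098100397
shift mm [ 85.5 314.1  58.9] turn [-0.12  0.33  4.57]
```

move_arm([
  {"x": 0.01,"y": 0.037,"z": 0,"wx": 0,"wy": 0,"wz": 0.5,"hand": 0.02},
  {"x": 0.022,"y": 0.082,"z": 0,"wx": 0,"wy": 0,"wz": 1,"hand": 0.02},
  {"x": 0.034,"y": 0.127,"z": 0,"wx": 0,"wy": 0,"wz": 2,"hand": 0.02},
  {"x": 0.047,"y": 0.172,"z": 0,"wx": 0,"wy": 0,"wz": 3,"hand": 0.02},
  {"x": 0.059,"y": 0.217,"z": 0,"wx": 0,"wy": 0,"wz": 4,"hand": 0.02},
  {"x": 0.071,"y": 0.262,"z": 0,"wx": 0,"wy": 0,"wz": 4.6,"hand": 0.02},
  {"x": 0.081,"y": 0.298,"z": 0,"wx": 0,"wy": 0,"wz": 4.6,"hand": 0.02},
  {"x": 0.0855,"y": 0.314,"z": 0,"wx": 0,"wy": 0,"wz": 4.6,"hand": 0.02},
])

```text
time: 9.05
tool_pos: [0.5463, 0.1119, 0.1856]
tool_rot: [-3.141, -0.002, 3.033]
contact_force: [0.1, -0.4, -0.7]
opening: 0.0116
```

move_arm([
  {"x": 0,"y": 0,"z": 0.02,"wx": 0,"wy": 0,"wz": 0,"hand": 0.02},
  {"x": 0,"y": 0,"z": 0.04,"wx": 0,"wy": 0,"wz": 0,"hand": 0.02},
  {"x": 0,"y": 0,"z": 0.05,"wx": 0,"wy": 0,"wz": 0,"hand": 0.02},
  {"x": 0,"y": 0,"z": 0.05,"wx": 0,"wy": 0,"wz": 0,"hand": 0.02},
])

```text
time: 9.55
tool_pos: [0.5473, 0.1098, 0.1359]
tool_rot: [-3.141, -0.002, 3.03]
contact_force: [-0.7, -0.6, 0.2]
opening: 0.0118
```

```bash
python3 - <<'E'
from h import *
print(monitor.observe()['tool_pos'],monitor.observe()['contact_force'],monitor.observe()['opening']);go([.5491,.1097,.112],3.031)
snap('side','s3');crop('s3','s3c',195,70,325,210,4.2)
snap('top','t3')
E
```

```text
[0.54725254 0.10975459 0.13586928] [-0.74675748 -0.61554358  0.24143687] 0.011765872058214517
shift mm [-1.9  0.2 23.9] turn [-0.02 -0.11 -0.07]
```

View pics/s3c.png

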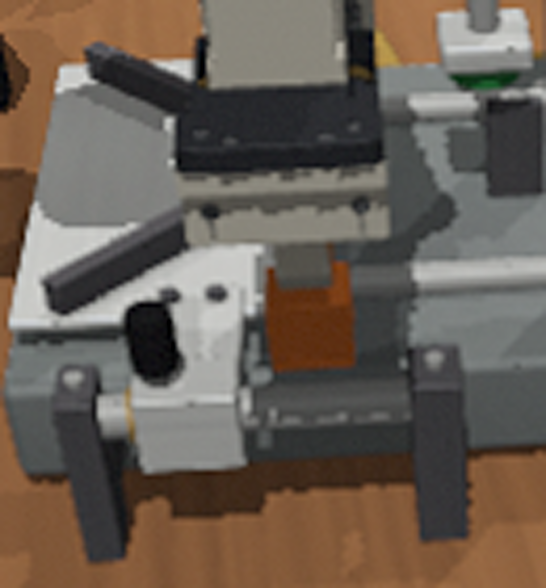

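move_arm([
  {"x": -0.004,"y": 0,"z": 0.01,"wx": 0,"wy": 0,"wz": 0,"hand": 0.02},
  {"x": -0.004,"y": 0,"z": 0.018,"wx": 0,"wy": 0,"wz": 0,"hand": 0.02},
  {"x": -0.004,"y": 0,"z": 0.024,"wx": 0,"wy": 0,"wz": 0,"hand": 0.02},
  {"x": -0.004,"y": 0,"z": 0.028,"wx": 0,"wy": 0,"wz": 0,"hand": 0.02},
  {"x": -0.004,"y": 0,"z": 0.03,"wx": 0,"wy": 0,"wz": 0,"hand": 0.02},
  {"x": -0.004,"y": 0,"z": 0.031,"wx": 0,"wy": 0,"wz": 0,"hand": 0.02},
  {"x": -0.004,"y": 0,"z": 0.032,"wx": 0,"wy": 0,"wz": 0,"hand": 0.02},
], grip_force=40)

```text
time: 10.52
tool_pos: [0.5518, 0.1097, 0.1051]
tool_rot: [-3.141, 0.001, 3.031]
contact_force: [-1.1, -1.3, 2.9]
opening: 0.0118
```

move_arm([
  {"x": 0,"y": 0,"z": 0.001,"wx": 0,"wy": 0,"wz": 0,"hand": 0.02},
  {"x": 0,"y": 0,"z": 0.002,"wx": 0,"wy": 0,"wz": 0,"hand": 0.02},
  {"x": 0,"y": 0,"z": 0.003,"wx": 0,"wy": 0,"wz": 0,"hand": 0.02},
  {"x": 0,"y": 0,"z": 0.0035,"wx": 0,"wy": 0,"wz": 0,"hand": 0.02},
  {"x": 0,"y": 0,"z": 0.004,"wx": 0,"wy": 0,"wz": 0,"hand": 0.02},
])

```text
time: 11.15
tool_pos: [0.5524, 0.1098, 0.102]
tool_rot: [3.141, 0.003, 3.03]
contact_force: [-1.4, -1.9, 7.7]
opening: 0.0116
```

move_arm([
  {"x": 0,"y": 0,"z": 0.001,"wx": 0,"wy": 0,"wz": 0,"hand": 0.02},
  {"x": 0,"y": 0,"z": 0.0015,"wx": 0,"wy": 0,"wz": 0,"hand": 0.02},
  {"x": 0,"y": 0,"z": 0.002,"wx": 0,"wy": 0,"wz": 0,"hand": 0.02},
  {"x": 0,"y": 0,"z": 0.0025,"wx": 0,"wy": 0,"wz": 0,"hand": 0.02},
  {"x": 0,"y": 0,"z": 0.003,"wx": 0,"wy": 0,"wz": 0,"hand": 0.02},
])

```text
time: 11.78
tool_pos: [0.5525, 0.1097, 0.0989]
tool_rot: [3.141, 0.003, 3.031]
contact_force: [0.2, -1.4, 6.1]
opening: 0.0118
```

move_arm([
  {"x": 0,"y": 0,"z": 0.001,"wx": 0,"wy": 0,"wz": 0,"hand": 0.02},
  {"x": 0,"y": 0,"z": 0.002,"wx": 0,"wy": 0,"wz": 0,"hand": 0.02},
  {"x": 0,"y": 0,"z": 0.0027,"wx": 0,"wy": 0,"wz": 0,"hand": 0.02},
  {"x": 0,"y": 0,"z": 0.0034,"wx": 0,"wy": 0,"wz": 0,"hand": 0.02},
  {"x": 0,"y": 0,"z": 0.004,"wx": 0,"wy": 0,"wz": 0,"hand": 0.02},
])

```text
time: 12.4
tool_pos: [0.5516, 0.1098, 0.0934]
tool_rot: [-3.142, -0.0, 3.03]
contact_force: [2.9, -1.1, -0.1]
opening: 0.0116
```

move_arm([
  {"x": 0,"y": 0,"z": 0.0005,"wx": 0,"wy": 0,"wz": 0,"hand": 0.02},
  {"x": 0,"y": 0,"z": 0.001,"wx": 0,"wy": 0,"wz": 0,"hand": 0.02},
  {"x": 0,"y": 0,"z": 0.0015,"wx": 0,"wy": 0,"wz": 0,"hand": 0.02},
  {"x": 0,"y": 0,"z": 0.002,"wx": 0,"wy": 0,"wz": 0,"hand": 0.02},
  {"x": 0,"y": 0,"z": 0.002,"wx": 0,"wy": 0,"wz": 0,"hand": 0.02},
])

```text
time: 13.02
tool_pos: [0.5512, 0.1099, 0.0919]
tool_rot: [-3.142, -0.001, 3.031]
contact_force: [-1.9, -1.6, 4.1]
opening: 0.0118
```

move_arm([
  {"x": 0,"y": 0,"z": 0.0005,"wx": 0,"wy": 0,"wz": 0,"hand": 0.02},
  {"x": 0,"y": 0,"z": 0.001,"wx": 0,"wy": 0,"wz": 0,"hand": 0.02},
  {"x": 0,"y": 0,"z": 0.001,"wx": 0,"wy": 0,"wz": 0,"hand": 0.02},
])

```text
time: 13.4
tool_pos: [0.5513, 0.1099, 0.0918]
tool_rot: [-3.142, -0.0, 3.031]
contact_force: [-3.6, -2.3, 11.5]
opening: 0.012
```

move_arm([
  {"x": 0,"y": 0,"z": -0.0015,"wx": 0,"wy": 0,"wz": 0,"hand": 0.02},
  {"x": 0,"y": 0,"z": -0.0015,"wx": 0,"wy": 0,"wz": 0,"hand": 0.5},
  {"x": 0,"y": 0,"z": -0.0015,"wx": 0,"wy": 0,"wz": 0,"hand": 0.5},
  {"x": 0,"y": 0,"z": -0.0015,"wx": 0,"wy": 0,"wz": 0,"hand": 0.5},
  {"x": 0,"y": 0,"z": -0.03,"wx": 0,"wy": 0,"wz": 0,"hand": 0.5},
  {"x": 0,"y": 0,"z": -0.06,"wx": 0,"wy": 0,"wz": 0,"hand": 0.5},
  {"x": 0,"y": 0,"z": -0.075,"wx": 0,"wy": 0,"wz": 0,"hand": 0.5},
  {"x": 0,"y": 0,"z": -0.075,"wx": 0,"wy": 0,"wz": 0,"hand": 0.5},
])

```text
time: 14.4
tool_pos: [0.552, 0.1099, 0.1664]
tool_rot: [3.141, 0.002, 3.03]
contact_force: [-0.4, -0.1, 0.3]
opening: 0.0463
```

```bash
python3 - <<'E'
from h import *
go([.4805,.1173,.1013],3.031)
snap('side','s4');crop('s4','s4c',195,100,325,210,5)
E
```

```text
shift mm [72.  -0.6 65. ] turn [ 0.03  0.11 -0.03]
```

View pics/s4c.png

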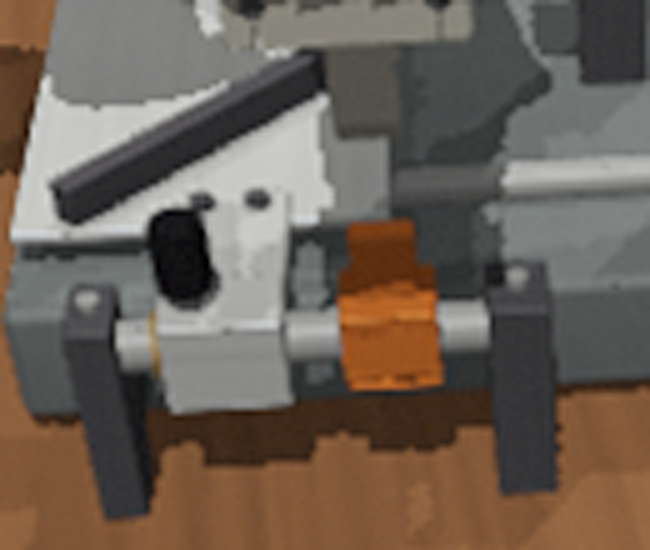

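Snapped on: the saddle sits on the rod and both gaps are clear, with the spacer at (390,335) between the lug and stop. Next is the knob.

move_arm([
  {"x": 0.035,"y": 0,"z": 0,"wx": 0,"wy": 0,"wz": 0,"hand": 0.5},
  {"x": 0.072,"y": 0,"z": 0,"wx": 0,"wy": 0,"wz": 0,"hand": 0.5},
  {"x": 0.072,"y": 0,"z": 0.01,"wx": 0,"wy": 0,"wz": 0,"hand": 0.5},
  {"x": 0.072,"y": 0,"z": 0.04,"wx": 0,"wy": 0,"wz": 0,"hand": 0.5},
  {"x": 0.072,"y": 0,"z": 0.064,"wx": 0,"wy": 0,"wz": 0,"hand": 0.5},
  {"x": 0.072,"y": 0,"z": 0.064,"wx": 0,"wy": 0,"wz": 0,"hand": 0.1},
  {"x": 0.072,"y": 0,"z": 0.064,"wx": 0,"wy": 0,"wz": 0,"hand": 0.1},
  {"x": 0.072,"y": 0,"z": 0.064,"wx": 0,"wy": 0,"wz": 0,"hand": 0.1},
], grip_force=20)

```text
time: 15.45
tool_pos: [0.4807, 0.1173, 0.1024]
tool_rot: [-3.141, 0.002, 3.031]
contact_force: [1.4, 0.2, -1.9]
opening: 0.0215
```

move_arm([
  {"x": 0,"y": 0,"z": 0,"wx": 0,"wy": 0,"wz": 0,"hand": 0.1},
  {"x": 0,"y": 0,"z": 0,"wx": 0,"wy": 0,"wz": 0,"hand": 0.1},
  {"x": -0.003,"y": 0,"z": 0,"wx": 0,"wy": 0,"wz": 0,"hand": 0.1},
  {"x": -0.006,"y": 0,"z": 0,"wx": 0,"wy": 0,"wz": 0,"hand": 0.1},
  {"x": -0.009,"y": 0,"z": 0,"wx": 0,"wy": 0,"wz": 0,"hand": 0.1},
  {"x": -0.012,"y": 0,"z": 0,"wx": 0,"wy": 0,"wz": 0,"hand": 0.1},
  {"x": -0.012,"y": 0,"z": 0,"wx": 0,"wy": 0,"wz": 0,"hand": 0.1},
])

```text
time: 16.32
tool_pos: [0.4909, 0.1162, 0.1023]
tool_rot: [-3.141, -0.002, 3.031]
contact_force: [-4.5, -4.5, 7.8]
opening: 0.0211
```

move_arm([
  {"x": -0.002,"y": 0,"z": 0,"wx": 0,"wy": 0,"wz": 0,"hand": 0.1},
  {"x": -0.004,"y": 0,"z": 0,"wx": 0,"wy": 0,"wz": 0,"hand": 0.1},
  {"x": -0.0055,"y": 0,"z": 0,"wx": 0,"wy": 0,"wz": 0,"hand": 0.1},
  {"x": -0.007,"y": 0,"z": 0,"wx": 0,"wy": 0,"wz": 0,"hand": 0.1},
  {"x": -0.0085,"y": 0,"z": 0,"wx": 0,"wy": 0,"wz": 0,"hand": 0.1},
  {"x": -0.01,"y": 0,"z": 0,"wx": 0,"wy": 0,"wz": 0,"hand": 0.1},
  {"x": -0.0115,"y": 0,"z": 0,"wx": 0,"wy": 0,"wz": 0,"hand": 0.1},
  {"x": -0.013,"y": 0,"z": 0,"wx": 0,"wy": 0,"wz": 0,"hand": 0.1},
])

```text
time: 17.32
tool_pos: [0.5019, 0.1149, 0.1023]
tool_rot: [-3.141, -0.006, 3.031]
contact_force: [-12.2, -3.5, 12.8]
opening: 0.0213
```

move_arm([
  {"x": -0.0015,"y": 0,"z": 0,"wx": 0,"wy": 0,"wz": 0,"hand": 0.1},
  {"x": -0.003,"y": 0,"z": 0,"wx": 0,"wy": 0,"wz": 0,"hand": 0.1},
  {"x": -0.0045,"y": 0,"z": 0,"wx": 0,"wy": 0,"wz": 0,"hand": 0.1},
  {"x": -0.006,"y": 0,"z": 0,"wx": 0,"wy": 0,"wz": 0,"hand": 0.1},
  {"x": -0.007,"y": 0,"z": 0,"wx": 0,"wy": 0,"wz": 0,"hand": 0.1},
  {"x": -0.008,"y": 0,"z": 0,"wx": 0,"wy": 0,"wz": 0,"hand": 0.1},
])

```text
time: 18.08
tool_pos: [0.5095, 0.1141, 0.1023]
tool_rot: [-3.14, -0.007, 3.031]
contact_force: [-12.2, -4.6, 12.1]
opening: 0.0217
```

move_arm([
  {"x": -0.001,"y": 0,"z": 0,"wx": 0,"wy": 0,"wz": 0,"hand": 0.1},
  {"x": -0.002,"y": 0,"z": 0,"wx": 0,"wy": 0,"wz": 0,"hand": 0.1},
  {"x": -0.003,"y": 0,"z": 0,"wx": 0,"wy": 0,"wz": 0,"hand": 0.1},
  {"x": -0.0035,"y": 0,"z": 0,"wx": 0,"wy": 0,"wz": 0,"hand": 0.1},
  {"x": -0.004,"y": 0,"z": 0,"wx": 0,"wy": 0,"wz": 0,"hand": 0.1},
])

```text
time: 18.7
tool_pos: [0.5135, 0.1136, 0.1023]
tool_rot: [-3.14, -0.007, 3.031]
contact_force: [-13.3, -3.4, 12.5]
opening: 0.0214
```

move_arm([
  {"x": -0.0005,"y": 0,"z": 0,"wx": 0,"wy": 0,"wz": 0,"hand": 0.1},
  {"x": -0.001,"y": 0,"z": 0,"wx": 0,"wy": 0,"wz": 0,"hand": 0.1},
  {"x": -0.0015,"y": 0,"z": 0,"wx": 0,"wy": 0,"wz": 0,"hand": 0.1},
  {"x": -0.002,"y": 0,"z": 0,"wx": 0,"wy": 0,"wz": 0,"hand": 0.1},
])

```text
time: 19.2
tool_pos: [0.5154, 0.1134, 0.1023]
tool_rot: [-3.14, -0.007, 3.031]
contact_force: [-12.8, -4.0, 11.7]
opening: 0.0216
```

move_arm([
  {"x": -0.0005,"y": 0,"z": 0,"wx": 0,"wy": 0,"wz": 0,"hand": 0.1},
  {"x": -0.001,"y": 0,"z": 0,"wx": 0,"wy": 0,"wz": 0,"hand": 0.1},
  {"x": -0.0015,"y": 0,"z": 0,"wx": 0,"wy": 0,"wz": 0,"hand": 0.1},
])

```text
time: 19.58
tool_pos: [0.5169, 0.1133, 0.1023]
tool_rot: [-3.14, -0.007, 3.031]
contact_force: [-13.0, -3.8, 13.3]
opening: 0.0214
```

move_arm([
  {"x": -0.0005,"y": 0,"z": 0,"wx": 0,"wy": 0,"wz": 0,"hand": 0.1},
  {"x": -0.001,"y": 0,"z": 0,"wx": 0,"wy": 0,"wz": 0,"hand": 0.1},
  {"x": -0.0015,"y": 0,"z": 0,"wx": 0,"wy": 0,"wz": 0,"hand": 0.1},
])

```text
time: 19.95
tool_pos: [0.5184, 0.1131, 0.1023]
tool_rot: [-3.14, -0.007, 3.031]
contact_force: [-12.4, -2.4, 11.9]
opening: 0.0214
```

```bash
python3 - <<'E'
from h import *
snap('side','s5');crop('s5','s5c',195,100,325,210,5)
E
```

```text
(no output)
```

View pics/s5c.png

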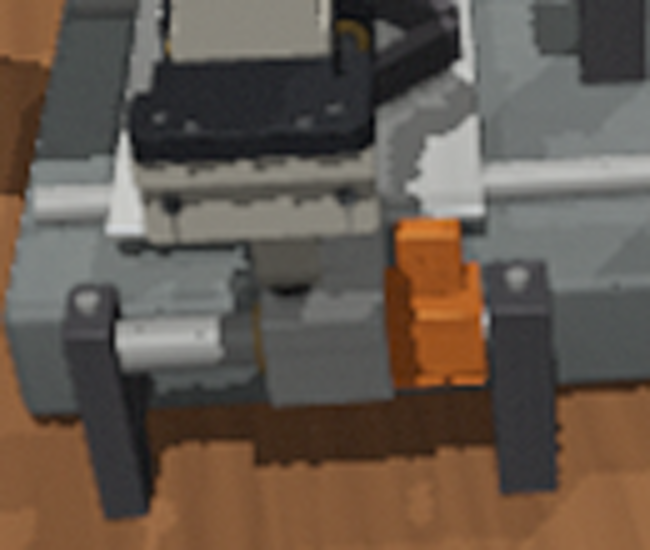

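Only a sliver of gap is left at the stop (crop 488,320), about 1–2 mm. I'll continue in fine steps.

move_arm([
  {"x": -0.0005,"y": 0,"z": 0,"wx": 0,"wy": 0,"wz": 0,"hand": 0.1},
  {"x": -0.001,"y": 0,"z": 0,"wx": 0,"wy": 0,"wz": 0,"hand": 0.1},
])

```text
time: 20.25
tool_pos: [0.5194, 0.113, 0.1023]
tool_rot: [-3.14, -0.007, 3.031]
contact_force: [-11.8, -3.6, 11.4]
opening: 0.0213
```

move_arm([
  {"x": -0.0005,"y": 0,"z": 0,"wx": 0,"wy": 0,"wz": 0,"hand": 0.1},
  {"x": -0.001,"y": 0,"z": 0,"wx": 0,"wy": 0,"wz": 0,"hand": 0.1},
])

```text
time: 20.5
tool_pos: [0.52, 0.1129, 0.1023]
tool_rot: [-3.14, -0.008, 3.031]
contact_force: [-14.7, -2.8, 14.6]
opening: 0.0215
```

move_arm([
  {"x": -0.0003,"y": 0,"z": 0,"wx": 0,"wy": 0,"wz": 0,"hand": 0.1},
  {"x": -0.0005,"y": 0,"z": 0,"wx": 0,"wy": 0,"wz": 0,"hand": 0.1},
])

```text
time: 20.75
tool_pos: [0.52, 0.1129, 0.1023]
tool_rot: [-3.14, -0.009, 3.031]
contact_force: [-16.4, -3.3, 15.0]
opening: 0.0215
```

The advance has stopped while the force rises, so the spacer is nipped. I'll ease off the push, then let go and lift clear.

move_arm([
  {"x": 0.001,"y": 0,"z": 0,"wx": 0,"wy": 0,"wz": 0,"hand": 0.1},
  {"x": 0.0025,"y": 0,"z": 0,"wx": 0,"wy": 0,"wz": 0,"hand": 0.1},
  {"x": 0.0025,"y": 0,"z": 0,"wx": 0,"wy": 0,"wz": 0,"hand": 0.1},
])

```text
time: 21.12
tool_pos: [0.5199, 0.1129, 0.1023]
tool_rot: [-3.141, -0.003, 3.031]
contact_force: [-7.2, -4.7, 7.5]
opening: 0.0213
```

move_arm([
  {"x": 0,"y": 0,"z": 0,"wx": 0,"wy": 0,"wz": 0,"hand": 0.5},
  {"x": 0,"y": 0,"z": 0,"wx": 0,"wy": 0,"wz": 0,"hand": 0.5},
  {"x": 0,"y": 0,"z": 0,"wx": 0,"wy": 0,"wz": 0,"hand": 0.5},
  {"x": 0,"y": 0,"z": -0.03,"wx": 0,"wy": 0,"wz": 0,"hand": 0.5},
  {"x": 0,"y": 0,"z": -0.07,"wx": 0,"wy": 0,"wz": 0,"hand": 0.5},
  {"x": 0.03,"y": 0,"z": -0.12,"wx": 0,"wy": 0,"wz": 0,"hand": 0.5},
  {"x": 0.08,"y": 0,"z": -0.14,"wx": 0,"wy": 0,"wz": 0,"hand": 0.5},
  {"x": 0.12,"y": 0,"z": -0.14,"wx": 0,"wy": 0,"wz": 0,"hand": 0.5},
])

```text
time: 22.12
tool_pos: [0.4019, 0.1269, 0.2434]
tool_rot: [3.14, 0.004, 3.03]
contact_force: [0.1, -0.1, 0.5]
opening: 0.0457
```

move_arm([
  {"x": 0,"y": 0,"z": 0,"wx": 0,"wy": 0,"wz": 0,"hand": 0.5},
  {"x": 0,"y": 0,"z": 0,"wx": 0,"wy": 0,"wz": 0,"hand": 0.5},
])

```text
time: 22.38
tool_pos: [0.4032, 0.1266, 0.242]
tool_rot: [3.141, 0.001, 3.031]
contact_force: [-0.7, 0.8, 0.1]
opening: 0.0459
```

```bash
python3 - <<'E'
from h import *
snap('side','s6');crop('s6','s6c',195,100,325,210,4)
snap('top','t6');crop('t6','t6c',150,220,210,310,5)
i=cv2.imread('pics/s6c.png');j=cv2.resize(cv2.imread('pics/t6c.png'),(270,405))
B=np.zeros((445,800,3),np.uint8);B[:440,:520]=i;B[:405,525:795]=j;cv2.imwrite('pics/c6.png',B)
E
```

```text
(no output)
```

View pics/c6.png

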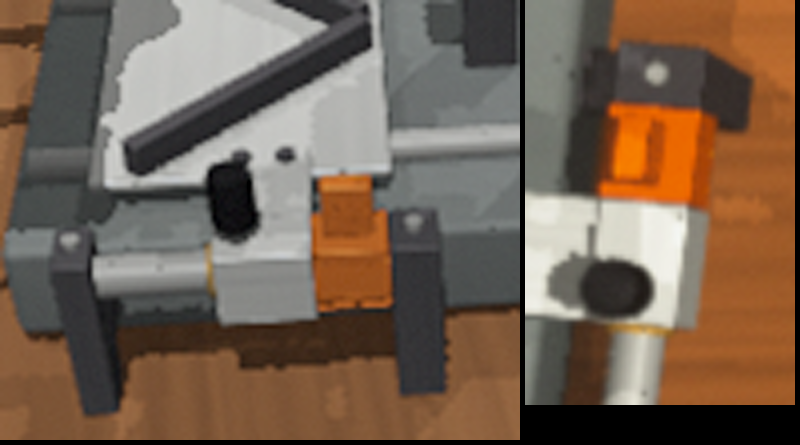

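The spacer sits between the lug and stop with no visible gap on either side, and the gripper is clear. Handing in.

```bash
python3 -c "
from h import *
print(robot.hand_in())"
```

```text
the job is handed in; nothing more can be done
None
```

The job is done and handed in at about 22.5 s. The fence was drawn back about 64 mm, the small orange spacer was snapped onto the rod, and the fence was pushed back until the spacer was nipped. The gripper then let go and lifted clear.

- **Snapping on:** the push read up to about 8 N between steps and fell to about 0 as the arms snapped past. The spacer then landed at the expected height, and a last press of 11.5 N moved it no further, well under the 35 N limit.
- **Nipping:** the fence stopped moving while the push rose to about 17 N at the wrist. Allowing for friction, that is roughly 10 N on the spacer, under the 25 N limit.
- **Last pictures:** both views show no gap between lug, spacer and stop, and nothing touching the robot.
- **Not checked:** the fence value itself was judged from the pictures and the force, not measured. I did not look again at the blue and grey spacers or the nail box, but no move went near them.
- **Failed on the way:** the first move call was refused because some keys were left out, so I sent it again; nothing moved.

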